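Pack the toy cars into the display case and snap its cover shut

ROBOT

A 6-joint arm with a two-finger parallel gripper is mounted at the origin on the work surface. World frame = base frame: x ahead of the robot, y to its left, z up, the work surface at z = 0. Lengths are in m, angles in rad, forces in N, time in s.
With the tool pointing down it reaches from about 0.25 to 0.725 m from the base axis. Payload 9.7 kg.
Tool frame: the origin (TCP) lies at the centre of the arm's flange, where the gripper is bolted on; the fingertips stand 173 mm ahead of it and the grasp point (between the pads) lies 155 mm ahead of it (tips_ahead is the distance from the TCP to the fingertips, in m); z points along the fingers, y is the line along which they close (so a half turn about z gives the same grasp; the last joint's range is limited). The gripper opens to 85 mm and grips with 20 to 120 N. Pads are 22 mm wide; open, the fingers measure 114 mm over their backs; the gripper's body (76 mm by 85 mm) begins 54 mm behind the grasp point. The pads swing forward as they close: fully open they stand 13 mm farther back than shut.
Start: joints at [-1.214, 0.087, 0.176, 1.66, 0, 1.571], TCP at [0.192, -0.515, 0.405] pointing down, gripper open.
Joint ranges: [-3.13, 3.13], [-0.85, 1.81], [-1.15, 1.24], [-2.2, 2.28], [-1.44, 1.52], [-3.14, 3.14]. Speed limits (rad/s): [2.22, 2.22, 2.57, 3.14, 3.14, 3.14].

INTERFACE

Orientations are given as a rotation vector (axis times angle).
In Python, from cell import observe, read_camera, hand_in, tips_ahead gives the robot as it stands. The module is installed in compiled form; this text tells all that it offers.
- The arm moves only by the tool arm_command, never from a script. Its arguments are lists of equal length, an entry for each row: "dp": the shift along the world's x, y, z in m, a list of three; "rotation": the turn, a rotation vector about the world's x, y, z in rad, a list of three; "grip": the closure, from -1 (fully open) to 1 (shut). A call has 1 to 10 rows; each row shifts and turns the commanded pose from where the row before left it; what a row does not reach is not made up. A row lasts 1/8 s, in which the tool goes at most 62.5 mm and 10.7 degrees, less where a joint would pass 70% of its speed; a pose out of reach is approached as far as the arm can. A call with a gripper value outside its range is refused whole. The fingers move at their own pace and stop on an object; the grip force is fixed at half the most. Time passes only in rows, so rows that do not move let the fingers close. It gives the time, the measured TCP pose, the force, the opening and the grip force at its end, in the units of the state.
- observe(): the state, without advancing time (a new reading comes with each control period).
- read_camera(name): name is "side" or "top"; returns a dict with "img" (420x560x3 uint8, blue, green, red), "fx", "fy", "cx", "cy" (pixels), "position" and "attitude" of the camera in the world. Camera axes: x right, y down, z forward; pixel columns grow to the right and rows downward; lengths in m; the calibration is good to about 2 mm. A picture is of the moment at which its call begins. There is no depth.
- hand_in(): hands the job in; it is judged then, once.
The state is a dict: "t": time; "joints": joint angles; "qd": joint speeds; "tau": joint torques, N m; "position": TCP position; "tool_rot": TCP orientation; "force": force on the tool from outside, world axes, zero at the start; "moment": the same for the moment, N m; "finger_gap": finger opening in m; "gripper_force": force on a finger pad.
Only numpy, scipy, OpenCV 4.12 (cv2) and the standard library are available. Lean on these libraries where they do the work, as an engineer would, in place of code of your own. Each camera call takes 0.05 s, during which the arm holds its last target. There are 200 camera calls.

TASK

Lift the loose cover off the display case and lay it, handle up, on the rubber mat; then put every toy car that stands on the bench in front of you into the case, wheels down, one to a bay (the cars up on the shelves are stock). Put the cover back, fully down on the tray, and then press each of its four snap tabs down until it lies flat; leave everything else on the bench where it is.

Things in the scene. Friction and masses are not known exactly. Their poses are not given: they have to be found in the camera images.
- tray: black display-case tray, fixed, 216 x 142 mm, long side along its x; origin: centre of its underside. Floor 6 mm thick, inside 186 x 112 mm, wall tops 28 mm above the bench. Two dividers 4 mm thick at x = -31 and +31 mm (tops 18 mm above the bench) part it into three bays. Outside its 196 x 122 mm wall runs a ledge 16 mm above the bench, on which the cover rests
- bay0 (a point): centre of the floor of bay 0 of the tray (tray x = -62 mm, 6 mm above the bench). Its axes are the tray's; a car lies in it lengthwise along the tray's y, pointing either way, with about 6 mm to spare on each side and end
- bay1 (a point): centre of the floor of bay 1 of the tray (tray x = 0 mm, 6 mm above the bench). Its axes are the tray's; a car lies in it lengthwise along the tray's y, pointing either way, with about 6 mm to spare on each side and end
- bay2 (a point): centre of the floor of bay 2 of the tray (tray x = 62 mm, 6 mm above the bench). Its axes are the tray's; a car lies in it lengthwise along the tray's y, pointing either way, with about 6 mm to spare on each side and end
- cover: clear cover with white border, an open-bottomed box 210 x 136 x 44 mm, long side along its x, walls 4 mm, about 300 g; origin: centre of its lower edge. Loose; at the start it sits on the tray's ledge, 16 mm above the tray's origin, its tabs up. It fits over the tray's wall with 3 mm to spare all round, either way round. Four grey tabs on top, one at the middle of each edge, hinged 25 mm inside it
- cover_handle (a point): centre of the cover's grey handle bar, 57 mm above the cover's origin: the bar is 80 mm long (along the cover's x), 16 mm wide and 26 mm high, and stands on the cover's top, from 44 to 70 mm above the origin
- tab0 (a joint): snap tab at the middle of the cover's +x edge: plate 40 mm wide, 27 mm long from hinge to outer end, 4 mm thick. 0 to 0.12 at the start: its outer end stands up about 0.6 rad above level; 0.6: pressed level, fully home, its upper face 48.5 mm above the cover's origin. Pressing down on the outer half takes about 6 N; a stiff hinge, it stays where it is left
- tab0_pad (a point): the spot to press on tab 0: on its upper face, 17 mm outward from its hinge (at home: 97 mm from the cover's centre along x for tabs 0 and 2, 60 mm along y for tabs 1 and 3). Its x axis points outward from the cover (and tilts with the tab)
- tab1 (a joint): snap tab at the middle of the cover's +y edge: plate 40 mm wide, 27 mm long from hinge to outer end, 4 mm thick. 0 to 0.12 at the start: its outer end stands up about 0.6 rad above level; 0.6: pressed level, fully home, its upper face 48.5 mm above the cover's origin. Pressing down on the outer half takes about 6 N; a stiff hinge, it stays where it is left
- tab1_pad (a point): the spot to press on tab 1: on its upper face, 17 mm outward from its hinge (at home: 97 mm from the cover's centre along x for tabs 0 and 2, 60 mm along y for tabs 1 and 3). Its x axis points outward from the cover (and tilts with the tab)
- tab2 (a joint): snap tab at the middle of the cover's -x edge: plate 40 mm wide, 27 mm long from hinge to outer end, 4 mm thick. 0 to 0.12 at the start: its outer end stands up about 0.6 rad above level; 0.6: pressed level, fully home, its upper face 48.5 mm above the cover's origin. Pressing down on the outer half takes about 6 N; a stiff hinge, it stays where it is left
- tab2_pad (a point): the spot to press on tab 2: on its upper face, 17 mm outward from its hinge (at home: 97 mm from the cover's centre along x for tabs 0 and 2, 60 mm along y for tabs 1 and 3). Its x axis points outward from the cover (and tilts with the tab)
- tab3 (a joint): snap tab at the middle of the cover's -y edge: plate 40 mm wide, 27 mm long from hinge to outer end, 4 mm thick. 0 to 0.12 at the start: its outer end stands up about 0.6 rad above level; 0.6: pressed level, fully home, its upper face 48.5 mm above the cover's origin. Pressing down on the outer half takes about 6 N; a stiff hinge, it stays where it is left
- tab3_pad (a point): the spot to press on tab 3: on its upper face, 17 mm outward from its hinge (at home: 97 mm from the cover's centre along x for tabs 0 and 2, 60 mm along y for tabs 1 and 3). Its x axis points outward from the cover (and tilts with the tab)
- mat: black rubber mat, fixed on the bench, 240 x 170 x 3 mm, long side along its x: where the cover is laid meanwhile. Origin: centre of its underside
- sedan: toy car, blue saloon car, 100 mm long (along its x, front to +x), 46 mm wide (48 over the wheels), 44 mm high, about 120 g, its wheels do not turn; may be absent. Origin: centre of its underside, z up. Its body's upper face is 24 mm above the origin; the cabin above it is 34 mm wide, 46 mm long, 20 mm high, centred at x = -4 mm
- hatchback: toy car, green hatchback, 100 mm long (along its x, front to +x), 46 mm wide (48 over the wheels), 44 mm high, about 120 g, its wheels do not turn; may be absent. Origin: centre of its underside, z up. Its body's upper face is 24 mm above the origin; the cabin above it is 34 mm wide, 52 mm long, 20 mm high, centred at x = -20 mm
- pickup: toy car, red pickup with a flat load bed behind its cabin, 100 mm long (along its x, front to +x), 46 mm wide (48 over the wheels), 44 mm high, about 120 g, its wheels do not turn; may be absent. Origin: centre of its underside, z up. Its body's upper face is 24 mm above the origin; the cabin above it is 34 mm wide, 36 mm long, 20 mm high, centred at x = 14 mm
- van: toy car, white van, 100 mm long (along its x, front to +x), 46 mm wide (48 over the wheels), 44 mm high, about 120 g, its wheels do not turn; may be absent. Origin: centre of its underside, z up. Its body's upper face is 24 mm above the origin; the cabin above it is 34 mm wide, 74 mm long, 20 mm high, centred at x = -10 mm
- tape_roll: roll of brown tape lying flat, 90 mm across, 25 mm high; does not belong to the job, to be left alone. Origin at its underside
- driver: screwdriver lying on the bench near the robot; does not belong to the job, to be left alone. Origin at its underside
- mug: white mug, 76 mm across, 85 mm high; does not belong to the job, to be left alone. Origin at its underside
- carton: small closed cardboard carton 100 x 140 x 70 mm; does not belong to the job, to be left alone. Origin at its underside
- jar: small closed jar 52 mm across, 70 mm high; does not belong to the job, to be left alone. Origin at its underside
There are look-alikes about, which are no part of the job. What is shaped like the sedan but brown is not meant. What is shaped like the van but pink is not meant.

How it is judged:
On the way, in this order (a step that is already met when the one before it is completed fails the run):
1. the cover lies handle up on the mat, let go (horizontal distance between cover and mat below 0.06 m and height (world z) of cover below 0.012 m and angle between cover's own z axis and vertical below 0.1 rad and linear speed of cover below 0.02 m/s and contact force between the fingers and cover below 0.2 N), for 0.2 s.
2. every car present stands wheels down in a bay ((horizontal distance between sedan and bay0 below 0.015 m or horizontal distance between sedan and bay1 below 0.015 m or horizontal distance between sedan and bay2 below 0.015 m) and z of each of sedan, hatchback, pickup, van in the frame of tray below 0.011 m and angle between each of sedan, hatchback, pickup, van's own z axis and vertical below 0.12 rad and linear speed of each of sedan, hatchback, pickup, van below 0.02 m/s and (horizontal distance between hatchback and bay0 below 0.015 m or horizontal distance between hatchback and bay1 below 0.015 m or horizontal distance between hatchback and bay2 below 0.015 m) and (horizontal distance between pickup and bay0 below 0.015 m or horizontal distance between pickup and bay1 below 0.015 m or horizontal distance between pickup and bay2 below 0.015 m) and (horizontal distance between van and bay0 below 0.015 m or horizontal distance between van and bay1 below 0.015 m or horizontal distance between van and bay2 below 0.015 m)), for 0.2 s.
3. the cover is back on the tray, fully down (all of step 2 and horizontal distance between cover and tray below 0.008 m and z of cover in the frame of tray below 0.019 m and angle between cover's own z axis and vertical below 0.03 rad and linear speed of cover below 0.02 m/s), for 0.2 s.
4. all four tabs are pressed flat (value of joint each of tab0, tab1, tab2, tab3 above 0.52 rad and horizontal distance between cover and tray below 0.008 m and z of cover in the frame of tray below 0.019 m and angle between cover's own z axis and vertical below 0.03 rad and linear speed of cover below 0.02 m/s), for 0.2 s.
At the end, for the whole second after the job is handed in: every car present stands wheels down at rest in a bay (within 15 mm of the bay's centre), the cover sits on the tray's ledge (within 8 mm of centre, within 3 mm of fully down, level) and all four tabs are pressed beyond 0.52 of 0.6 rad (all of step 2 and all of step 4); the robot touches nothing.
It fails at once if a tab is pressed home while the cover is off the tray (value of joint any of tab0, tab1, tab2, tab3 above 0.45 rad and horizontal distance between cover and tray above 0.03 m).
It fails at once if a bystander is moved more than 40 mm (distance of any of tape_roll, driver, mug, carton, jar from where it was at the start of the episode above 0.04 m).
Of sedan, hatchback, pickup, van only 2 to 3 are there at a start; the rules pass over those that are not, and their reading is None.
At some moment in a run one of sedan, hatchback, pickup, van may be knocked a few centimetres aside while the robot is not near it.
It also fails if it takes over 208 s, if anything falls off the work surface, if the arm or the gripper's body presses on something with over 40 N, if the wrist force passes 120 N, or if a joint passes its speed limit or range.

## Working session

There is one attempt and no reset: what is moved stays moved. The work goes in short steps, Python scripts to look and compute and a tool call to move; the robot and the scene stay as the last step left them, time stands still between calls to the robot, and variables do not carry over. Pictures are saved under pics/ and viewed, at most 14 in all, crops included, and the job is handed in when it is done.

Besides the shell and the picture viewer there is one more tool, called as a command line: name --argument value ..., lists and objects as JSON in quotes. arm_command: Moves the arm, as the interface text tells. Its arguments: {"type":"object","properties":{"dp":{"type":"array","items":{"type":"array","items":{"type":"number"}}},"rotation":{"type":"array","items":{"type":"array","items":{"type":"number"}}},"grip":{"type":"array","items":{"type":"number"}}},"required":["dp","rotation","grip"]}

```bash
mkdir -p pics; cat > h.py <<'E'
import numpy as np, cv2
from cell import observe, read_camera, hand_in, tips_ahead
from scipy.spatial.transform import Rotation as R
def att(c):
    a=np.array(c["attitude"],float)
    return a if a.shape==(3,3) else (R.from_rotvec(a) if a.size==3 else R.from_quat(a)).as_matrix()
def ray(c,u,v,z):
    d=att(c)@np.array([(u-c["cx"])/c["fx"],(v-c["cy"])/c["fy"],1.]); p=np.array(c["position"])
    return p+d*(z-p[2])/d[2]
def proj(c,P):
    q=att(c).T@(np.array(P)-np.array(c["position"])); return c["fx"]*q[0]/q[2]+c["cx"],c["fy"]*q[1]/q[2]+c["cy"]
E
python3 - <<'E'
from h import *
for n in("top","side"):
    c=read_camera(n); cv2.imwrite(f"pics/{n}0.png",c["img"]); np.save(n+".npy",c,allow_pickle=True)
    print({k:v for k,v in c.items() if k!="img"})
s=observe();print(s,tips_ahead)
E
```

```text
{'fx': 389.0121564978007, 'fy': 389.0121564978007, 'cx': 278.5365236259628, 'cy': 212.49238590727026, 'position': array([ 0.40723223, -0.0677089 ,  1.13539498]), 'attitude': array([-2.22744512,  2.18504206, -0.08235055])}
{'fx': 399.3616146277561, 'fy': 399.3616146277561, 'cx': 274.8758028129692, 'cy': 215.77965449956193, 'position': array([0.44228563, 0.69607543, 0.76168015]), 'attitude': array([-0.08632287,  2.85505904, -1.28450356])}
{'t': 0.1, 'joints': array([-1.21400836e+00,  8.74118699e-02,  1.75209556e-01,  1.65977744e+00,
       -1.16958878e-05,  1.57080495e+00]), 'qd': array([-0.00091427, -0.0017859 ,  0.00364519, -0.00126871,  0.00036666,
        0.0002532 ]), 'tau': array([ 1.59136284e-04, -5.21561623e+01,  4.65653551e+01,  1.60102261e-02,
       -1.50454736e-05, -5.87449577e-06]), 'position': array([ 0.19209818, -0.51537129,  0.40404814]), 'tool_rot': array([-3.09059367e+00, -5.57253731e-01,  3.47824717e-04]), 'force': array([1.06658568, 0.75021927, 0.25939089]), 'moment': array([ 0.0022998 , -0.01559772,  0.03229696]), 'gripper_force': 0.0, 'finger_gap': 0.08573150304167841} 0.1734
```

View pics/top0.png

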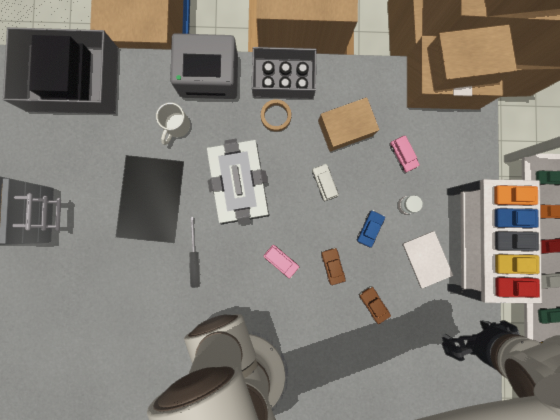

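View pics/side0.png

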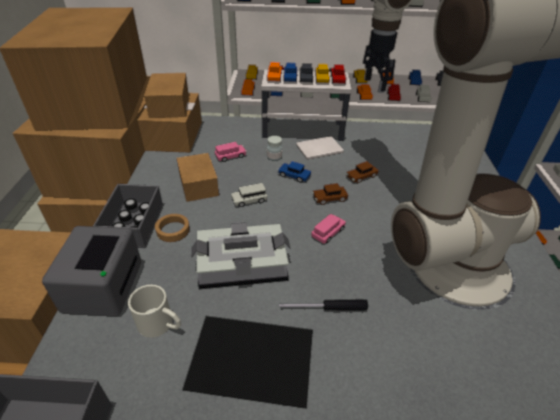

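Top view: cover at (238,181) with its handle at about (237,180), mat at (151,198). Cars on the bench: white van (325,182), blue sedan (371,229), pink look-alikes (404,153) and (281,261), brown look-alikes (333,267) and (375,305). No green or red car shows on the bench. White and blue fit the description. I'll confirm them in an enlarged crop and measure.

```bash
python3 - <<'E'
from h import *
c=np.load("top.npy",allow_pickle=True).item(); s=np.load("side.npy",allow_pickle=True).item()
a=cv2.resize(c["img"][130:330,200:440],None,fx=3,fy=3,interpolation=cv2.INTER_CUBIC)[:300*2]
b=cv2.resize(s["img"][130:210,210:390],(720,320))
cv2.imwrite("pics/crop.png",a)
cv2.imwrite("pics/cropside.png",b)
hsv=cv2.cvtColor(c["img"],cv2.COLOR_BGR2HSV)
def blob(m,box,z,name):
    x0,y0,x1,y1=box; mm=np.zeros_like(m); mm[y0:y1,x0:x1]=m[y0:y1,x0:x1]
    k,_=cv2.findContours(mm,cv2.RETR_EXTERNAL,cv2.CHAIN_APPROX_NONE)
    k=max(k,key=cv2.contourArea)
    w=np.array([ray(c,*p[0],z)[:2] for p in k],np.float32)
    r=cv2.minAreaRect(w*1000); print(name,np.round(r[0],1),np.round(r[1],1),round(r[2],1),cv2.boundingRect(k))
H,S,V=cv2.split(hsv)
blob(((H>95)&(H<130)&(S>120)).astype(np.uint8),(345,200,400,260),.02,"blue")
blob(((V>120)&(S<70)).astype(np.uint8),(305,155,345,210),.02,"white")
blob((V<45).astype(np.uint8),(100,140,200,255),.003,"mat")
blob(((V>120)&(S<70)).astype(np.uint8),(200,135,275,230),.06,"cover")
blob(((V>185)).astype(np.uint8),(225,160,250,200),.086,"handle")
print(hsv[215,120:190:10].tolist(),c["img"][165:200:3,237].tolist(),c["img"][180,205:272:4].tolist())
E
```

```text
blue [ 424.1 -359.2] [45.3 97.3] 65.2 (358, 211, 27, 36)
white [ 556.4 -224.4] [157.7 113.5] 0.9 (305, 155, 40, 55)
mat [603.5 195.5] [8.3 4.1] 46.2 (180, 162, 3, 3)
cover [546.   24.6] [262.7 206. ] 1.4 (200, 135, 75, 95)
handle [546.   22.7] [93.6 34.2] 10.8 (229, 163, 17, 36)
[[30, 9, 60], [20, 12, 63], [30, 12, 63], [23, 16, 65], [20, 11, 70], [23, 13, 76], [38, 7, 146]] [[203, 212, 212], [105, 106, 109], [140, 142, 144], [141, 143, 147], [145, 147, 150], [146, 146, 150], [145, 148, 150], [146, 149, 151], [146, 147, 150], [148, 149, 152], [147, 155, 154], [184, 185, 185]] [[139, 143, 143], [92, 95, 95], [116, 117, 119], [114, 114, 117], [64, 63, 65], [182, 181, 182], [182, 181, 182], [186, 195, 195], [146, 146, 150], [210, 219, 218], [183, 181, 182], [182, 181, 182], [76, 75, 78], [116, 116, 119], [110, 111, 114], [85, 86, 89], [139, 142, 143]]
```

View pics/crop.png

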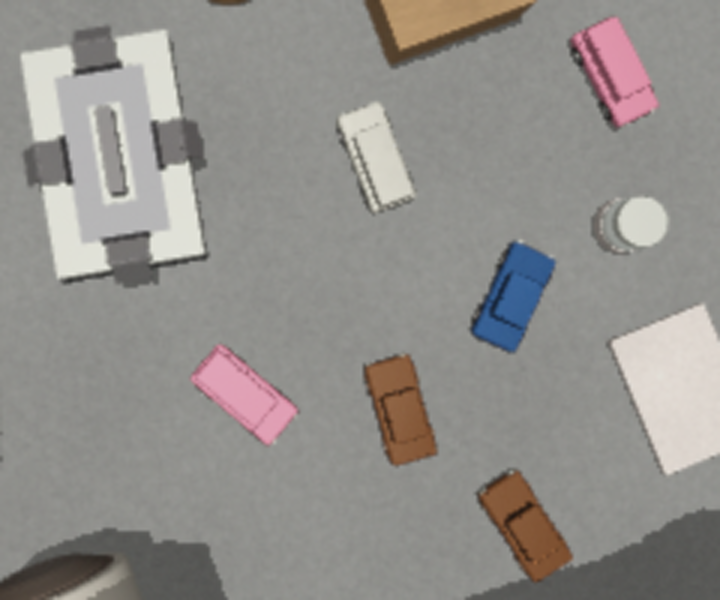

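The crop shows the white car with a long cabin (van) and the blue one with a mid cabin (sedan). Those are the two meant. Refining the masks.

```bash
cat >> h.py <<'E'
def blob(c,m,box,z,name="",hull=True):
    m=m.astype(np.uint8)*255
    x0,y0,x1,y1=box; mm=np.zeros_like(m); mm[y0:y1,x0:x1]=m[y0:y1,x0:x1]
    k,_=cv2.findContours(mm,cv2.RETR_EXTERNAL,cv2.CHAIN_APPROX_NONE)
    k=max(k,key=cv2.contourArea)
    w=np.array([ray(c,*p[0],z)[:2] for p in k],np.float32)
    r=cv2.minAreaRect(w*1000); b=cv2.boxPoints(r)
    e=[b[1]-b[0],b[2]-b[1]]; e=max(e,key=np.linalg.norm); yaw=np.degrees(np.arctan2(e[1],e[0]))
    yaw=(yaw+90)%180-90
    print(name,"xy",np.round(r[0],1),"size",np.round(sorted(r[1]),1),"long-axis yaw",round(yaw,1),cv2.boundingRect(k))
    return r,yaw
def hsvof(c): return [x.astype(int) for x in cv2.split(cv2.cvtColor(c["img"],cv2.COLOR_BGR2HSV))]
E
python3 - <<'E'
from h import *
c=np.load("top.npy",allow_pickle=True).item()
H,S,V=hsvof(c)
for z in(.024,.044): blob(c,(H>95)&(H<130)&(S>120),(345,200,400,260),z,"blue")
for z in(.024,.044): blob(c,V>180,(305,155,345,210),z,"white")
blob(c,V<100,(100,140,190,255),.003,"mat")
blob(c,V>175,(200,135,275,230),.06,"cover")
blob(c,(V>130)&(V<165),(231,162,244,200),.086,"handle")
# side-view checks: project
s=np.load("side.npy",allow_pickle=True).item()
for P in([.424,-.359,.03],[.546,.0235,.086]): print(np.round(proj(s,P)),np.round(proj(c,P)))
H,S,V=hsvof(s)
m=((H>95)&(H<130)&(S>120)).astype(np.uint8); m[:,:260]=0;m[:,330:]=0;m[:150]=0;m[190:]=0
print("blue side",cv2.boundingRect(m))
E
```

```text
blue xy [ 424.1 -358.2] size [45.2 97. ] long-axis yaw -24.8 (358, 211, 27, 36)
blue xy [ 423.8 -353. ] size [44.4 95.2] long-axis yaw -24.8 (358, 211, 27, 36)
white xy [ 558.2 -224.7] size [42.8 94.8] long-axis yaw 21.3 (313, 164, 25, 34)
white xy [ 555.4 -221.9] size [42.  93.1] long-axis yaw 21.3 (313, 164, 25, 34)
mat xy [498.9 280.6] size [170.8 239.9] long-axis yaw -4.8 (116, 155, 68, 88)
cover xy [549.6  25.8] size [137.4 212.1] long-axis yaw 10.7 (207, 140, 61, 83)
handle xy [550.4  23.5] size [17.3 78.3] long-axis yaw 10.8 (232, 165, 10, 29)
[295. 169.] [372. 229.]
[243. 239.] [237. 181.]
blue side (279, 162, 32, 19)
```

arm_command --dp '[[0.03,0.045,0],[0.03,0.045,0],[0.03,0.045,0],[0.03,0.045,0],[0.03,0.045,0],[0.03,0.045,0],[0.03,0.045,0],[0.03,0.045,0],[0.03,0.045,0],[0.03,0.045,0]]' --rotation '[[0,0,0],[0,0,0],[0,0,0],[0,0,0],[0,0,0],[0,0,0],[0,0,0],[0,0,0],[0,0,0],[0,0,0]]' --grip '[-1,-1,-1,-1,-1,-1,-1,-1,-1,-1]'

```text
t: 1.35
position: [0.4928, -0.0636, 0.4045]
tool_rot: [3.092, 0.558, -0.0]
force: [0.6, -0.7, -0.5]
finger_gap: 0.0855
gripper_force: 0.0
```

```bash
cat >> h.py <<'E'
def st():
    s=observe(); r=R.from_rotvec(s["tool_rot"]).as_matrix()
    print("t",round(s["t"],2),"p",np.round(s["position"],4),"yaw",round(np.degrees(np.arctan2(r[1,0],r[0,0])),2),"z",np.round(r[:,2],3),"j",np.round(s["joints"],2),"F",np.round(s["force"],1),"gap",round(s["finger_gap"],4),round(s["gripper_force"],1))
E
python3 -c "
from h import *; st()"
```

```text
t 1.35 p [ 0.4928 -0.0636  0.4045] yaw 20.45 z [-0. -0. -1.] j [-0.13 -0.04  0.05  1.66 -0.    2.66] F [ 0.6 -0.7 -0.5] gap 0.0855 0.0
```

arm_command --dp '[[0.0058,0.009,0],[0.0058,0.009,0],[0.0058,0.009,0],[0.0058,0.009,0],[0.0058,0.009,0],[0.0058,0.009,0],[0.0058,0.009,0],[0.0058,0.009,0],[0.0058,0.009,0],[0.0058,0.009,0]]' --rotation '[[0,0,0.175],[0,0,0.175],[0,0,0.175],[0,0,0.175],[0,0,0.175],[0,0,0.175],[0,0,0.175],[0,0,0.175],[0,0,0.175],[0,0,0.175]]' --grip '[0.1,0.1,0.1,0.1,0.1,0.1,0.1,0.1,0.1,0.1]'

```text
t: 2.6
position: [0.5503, 0.025, 0.4042]
tool_rot: [-1.546, -2.734, 0.001]
force: [0.8, 0.4, 0.6]
finger_gap: 0.0384
gripper_force: 0.0
```

arm_command --dp '[[0,0,-0.01],[0,0,-0.01],[0,0,-0.01],[0,0,-0.01],[0,0,-0.01],[0,0,-0.01],[0,0,-0.01],[0,0,0],[0,0,0]]' --rotation '[[0,0,0.175],[0,0,0.175],[0,0,0.175],[0,0,0.175],[0,0,0.175],[0,0,0.175],[0,0,0.175],[0,0,0],[0,0,0]]' --grip '[0.1,0.1,0.1,0.1,0.1,0.1,0.1,0.1,0.1]'

```text
t: 3.72
position: [0.5501, 0.0246, 0.3349]
tool_rot: [-0.292, 3.128, -0.0]
force: [-0.6, 0.2, 0.1]
finger_gap: 0.0388
gripper_force: 0.0
```

```bash
python3 - <<'E'
from h import *
st()
E
```

```text
t 3.73 p [0.5501 0.0246 0.3349] yaw -169.32 z [ 0. -0. -1.] j [ 0.04  0.07  0.03  1.52 -0.   -0.14] F [-0.6  0.2  0.1] gap 0.0388 0.0
```

arm_command --dp '[[0,0,-0.025],[0,0,-0.025],[0,0,-0.025],[0,0,-0.015],[0,0,-0.007],[0,0,0],[0,0,0],[0,0,0],[0,0,0],[0,0,0]]' --rotation '[[0,0,0],[0,0,0],[0,0,0],[0,0,0],[0,0,0],[0,0,0],[0,0,0],[0,0,0],[0,0,0],[0,0,0]]' --grip '[0.1,0.1,0.1,0.1,0.1,0.1,1,1,1,1]'

```text
t: 4.97
position: [0.5504, 0.0246, 0.2389]
tool_rot: [-0.298, 3.126, -0.0]
force: [-1.3, -0.2, 5.2]
finger_gap: 0.0148
gripper_force: 59.8
```

```bash
python3 - <<'E'
from h import *
st()
E
```

```text
t 4.97 p [0.5504 0.0246 0.2389] yaw -169.11 z [ 0.002 -0.    -1.   ] j [ 0.04  0.09 -0.14  1.34 -0.   -0.15] F [-1.3 -0.2  5.2] gap 0.0148 59.8
```

arm_command --dp '[[0,0,0.01],[0,0,0.02],[0,0,0.03],[0,0,0.03],[0,0,0.01],[-0.004,0.02,0],[-0.007,0.036,0],[-0.008,0.04,0],[-0.008,0.04,0],[-0.008,0.04,0]]' --rotation '[[0,0,0],[0,0,0],[0,0,0],[0,0,0],[0,0,0],[0,0,-0.04],[0,0,-0.04],[0,0,-0.04],[0,0,-0.04],[0,0,-0.04]]' --grip '[1,1,1,1,1,1,1,1,1,1]'

```text
t: 6.22
position: [0.5146, 0.2018, 0.3366]
tool_rot: [-0.018, -3.14, 0.001]
force: [0.3, 0.0, -3.8]
finger_gap: 0.0147
gripper_force: 58.9
```

arm_command --dp '[[-0.008,0.04,0],[-0.007,0.03,0],[-0.001,0.01,0],[0,0,0],[0,0,0]]' --rotation '[[0,0,-0.04],[0,0,-0.03],[0,0,0],[0,0,0],[0,0,0]]' --grip '[1,1,1,1,1]'

```text
t: 6.85
position: [0.4994, 0.2798, 0.3374]
tool_rot: [-0.126, -3.139, 0.001]
force: [-0.6, -0.7, -5.3]
finger_gap: 0.0147
gripper_force: 59.0
```

```bash
python3 - <<'E'
from h import *
st(); c=read_camera("side"); cv2.imwrite("pics/s1.png",c["img"])
E
```

```text
t 6.85 p [0.4994 0.2798 0.3374] yaw 175.39 z [-0.    -0.001 -1.   ] j [ 0.51  0.13  0.09  1.53 -0.    0.59] F [-0.6 -0.7 -5.3] gap 0.0147 59.0
```

View pics/s1.png

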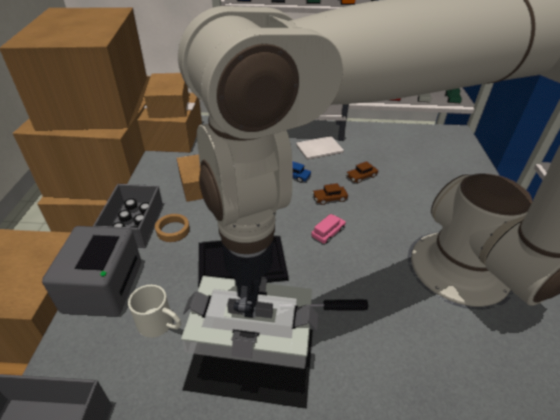

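The cover hangs from the gripper above the mat (cover near (248,315), mat below at (250,370)), and the black tray is open at (243,260). Lowering.

arm_command --dp '[[0,0,-0.02],[0,0,-0.03],[0,0,-0.03],[0,0,-0.02],[0,0,-0.008],[0,0,-0.004],[0,0,-0.001],[0,0,0]]' --rotation '[[0,0,0],[0,0,0],[0,0,0],[0,0,0],[0,0,0],[0,0,0],[0,0,0],[0,0,0]]' --grip '[1,1,1,1,1,1,1,1]'

```text
t: 7.9
position: [0.4994, 0.2805, 0.2259]
tool_rot: [0.126, 3.138, 0.0]
force: [-0.4, -3.7, 2.9]
finger_gap: 0.0147
gripper_force: 60.0
```

arm_command --dp '[[0,0,0],[0,0,0],[0,0,0],[0,0,0.02],[0,0,0.04],[0,0,0.04],[0,0,0.04],[0,0,0],[0,0,0]]' --rotation '[[0,0,0],[0,0,0],[0,0,0],[0,0,0],[0,0,0],[0,0,0],[0,0,0],[0,0,0],[0,0,0]]' --grip '[0.1,0.1,0.1,0.1,0.1,0.1,0.1,0.1,0.1]'

```text
t: 9.02
position: [0.4991, 0.2807, 0.364]
tool_rot: [-0.125, -3.139, 0.0]
force: [-0.1, 0.3, -0.0]
finger_gap: 0.0383
gripper_force: 0.0
```

```bash
python3 - <<'E'
from h import *
st()
E
```

```text
t 9.03 p [0.4991 0.2807 0.364 ] yaw 175.43 z [-0. -0. -1.] j [0.51 0.13 0.14 1.59 0.   0.59] F [-0.1  0.3 -0. ] gap 0.0383 0.0
```

```bash
python3 - <<'E'
from h import *
c=read_camera("top"); cv2.imwrite("pics/t1.png",c["img"]); H,S,V=hsvof(c)
blob(c,(H>95)&(H<130)&(S>120),(345,200,400,260),.024,"blue")
blob(c,V>180,(300,150,350,215),.024,"white")
blob(c,V<80,(195,130,280,235),.028,"tray@28"); blob(c,V<80,(195,130,280,235),.016,"tray@16")
E
```

```text
blue xy [ 424.1 -358.2] size [45.2 97. ] long-axis yaw -24.8 (358, 211, 27, 36)
white xy [ 558.2 -224.7] size [42.8 94.8] long-axis yaw 21.3 (313, 164, 25, 34)
tray@28 xy [546.5  23.7] size [138.2 213.2] long-axis yaw 11.0 (209, 143, 60, 81)
tray@16 xy [548.1  24.7] size [139.7 215.6] long-axis yaw 11.0 (209, 143, 60, 81)
```

View pics/t1.png

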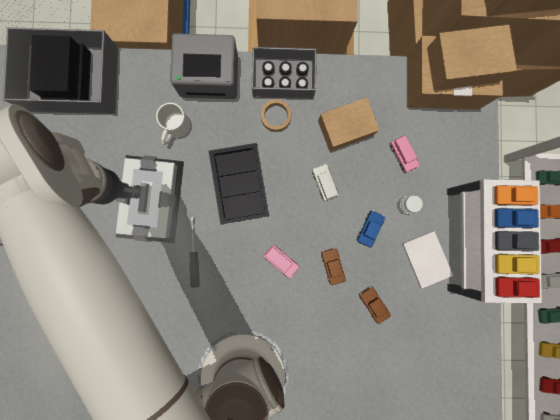

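Top view: tray open at (238,183), cover on the mat at (148,198), both cars where they were, van (325,182) and sedan (371,229). Moving to the van.

arm_command --dp '[[0.0058,-0.0505,0],[0.0058,-0.0505,0],[0.0058,-0.0505,0],[0.0058,-0.0505,0],[0.0058,-0.0505,0],[0.0058,-0.0505,0],[0.0058,-0.0505,0],[0.0058,-0.0505,0],[0.0058,-0.0505,0],[0.0058,-0.0505,0]]' --rotation '[[0,0,0.0452],[0,0,0.0452],[0,0,0.0452],[0,0,0.0452],[0,0,0.0452],[0,0,0.0452],[0,0,0.0452],[0,0,0.0452],[0,0,0.0452],[0,0,0.0452]]' --grip '[-0.4,-0.4,-0.4,-0.4,-0.4,-0.4,-0.4,-0.4,-0.4,-0.4]'

```text
t: 10.32
position: [0.5569, -0.226, 0.3632]
tool_rot: [0.583, -3.085, -0.002]
force: [0.4, 0.8, -0.3]
finger_gap: 0.06
gripper_force: 0.0
```

arm_command --dp '[[0,0,-0.03],[0,0,-0.03],[0,0,-0.03],[0,0,0],[0,0,0]]' --rotation '[[0,0,0],[0,0,0],[0,0,0],[0,0,0],[0,0,0]]' --grip '[-0.4,-0.4,-0.4,-0.4,-0.4]'

```text
t: 10.95
position: [0.5572, -0.2243, 0.2753]
tool_rot: [-0.581, 3.087, -0.0]
force: [0.7, -0.4, 0.1]
finger_gap: 0.0596
gripper_force: 0.0
```

```bash
python3 - <<'E'
from h import *
st(); c=read_camera("side"); cv2.imwrite("pics/s2.png",cv2.resize(c["img"][80:260,150:390],None,fx=3,fy=3))
a=np.radians(21.3)
for d in(50,-50):
  P=np.array([.5575+d/1e3*np.cos(a),-.224+d/1e3*np.sin(a),.012]);print(proj(c,P))
E
```

```text
t 10.95 p [ 0.5572 -0.2243  0.2753] yaw -158.67 z [ 0. -0. -1.] j [-0.38  0.2   0.05  1.42  0.   -0.76] F [ 0.7 -0.4  0.1] gap 0.0596 0.0
(np.float64(233.14498268910677), np.float64(200.90102786539506))
(np.float64(265.5764150726161), np.float64(194.63719569346657))
```

View pics/s2.png

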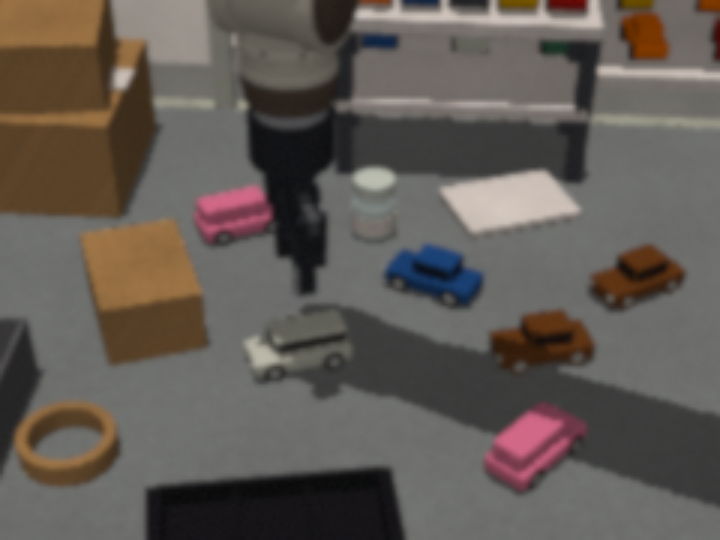

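The gripper hangs right above the van (crop (300,345)), whose ends match the projection. Descending and gripping.

arm_command --dp '[[0,0,-0.03],[0,0,-0.03],[0,0,-0.012],[0,0,-0.005],[0,0,0],[0,0,0],[0,0,0],[0,0,0],[0,0,0],[0,0,0]]' --rotation '[[0,0,0],[0,0,0],[0,0,0],[0,0,0],[0,0,0],[0,0,0],[0,0,0],[0,0,0],[0,0,0],[0,0,0]]' --grip '[-0.4,-0.4,-0.4,-0.4,-0.4,1,1,1,1,1]'

```text
t: 12.25
position: [0.5575, -0.2245, 0.199]
tool_rot: [-0.581, 3.086, -0.002]
force: [-0.6, -0.2, 5.9]
finger_gap: 0.0326
gripper_force: 61.2
```

arm_command --dp '[[0,0,0.02],[0,0,0.03],[0,0,0.03],[0,0,0]]' --rotation '[[0,0,0],[0,0,0],[0,0,0],[0,0,0]]' --grip '[1,1,1,1]'

```text
t: 12.75
position: [0.5576, -0.2246, 0.2803]
tool_rot: [-0.581, 3.084, -0.004]
force: [-0.6, 0.8, -1.1]
finger_gap: 0.0329
gripper_force: 60.3
```

```bash
python3 - <<'E'
from h import *
st(); c=read_camera("side"); cv2.imwrite("pics/s3.png",cv2.resize(c["img"][80:260,150:390],None,fx=2,fy=2))
E
```

```text
t 12.75 p [ 0.5576 -0.2246  0.2803] yaw -158.67 z [ 0.004 -0.002 -1.   ] j [-0.38  0.19  0.06  1.43  0.   -0.76] F [-0.6  0.8 -1.1] gap 0.0329 60.3
```

View pics/s3.png

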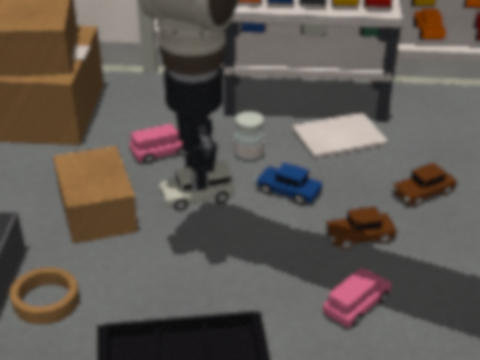

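arm_command --dp '[[0.0052,0.0261,0.002],[0.0052,0.0261,0.002],[0.0052,0.0261,0],[0.0052,0.0261,0],[0.0052,0.0261,0],[0.0052,0.0261,0],[0.0052,0.0261,0],[0.0052,0.0261,0],[0.0052,0.0261,0],[0.0052,0.0261,0]]' --rotation '[[0,0,0.1388],[0,0,0.1388],[0,0,0.1388],[0,0,0.1388],[0,0,0.1388],[0,0,0.1388],[0,0,0.1388],[0,0,0.1388],[0,0,0.1388],[0,0,0.1388]]' --grip '[1,1,1,1,1,1,1,1,1,1]'

```text
t: 14.05
position: [0.6089, 0.0375, 0.2798]
tool_rot: [2.425, -1.995, -0.003]
force: [1.1, -0.5, -2.1]
finger_gap: 0.0325
gripper_force: 60.3
```

arm_command --dp '[[0,0,0],[0,0,0],[0,0,-0.02],[0,0,-0.02],[0,0,0]]' --rotation '[[0,0,0],[0,0,0],[0,0,0],[0,0,0],[0,0,0]]' --grip '[1,1,1,1,1]'

```text
t: 14.68
position: [0.6084, 0.0357, 0.2398]
tool_rot: [2.417, -2.003, -0.004]
force: [-0.3, -0.0, -0.9]
finger_gap: 0.0327
gripper_force: 60.3
```

```bash
python3 - <<'E'
from h import *
st(); c=read_camera("side"); t=read_camera("top"); 
a=cv2.resize(c["img"][170:300,150:330],None,fx=3,fy=3); b=cv2.resize(t["img"][120:250,180:300],None,fx=2,fy=3)
cv2.imwrite("pics/s4.png",np.hstack([a,b]))
E
```

```text
t 14.68 p [0.6084 0.0357 0.2398] yaw -79.27 z [-0.003 -0.    -1.   ] j [ 0.06  0.23  0.02  1.36 -0.   -1.7 ] F [-0.3 -0.  -0.9] gap 0.0327 60.3
```

View pics/s4.png

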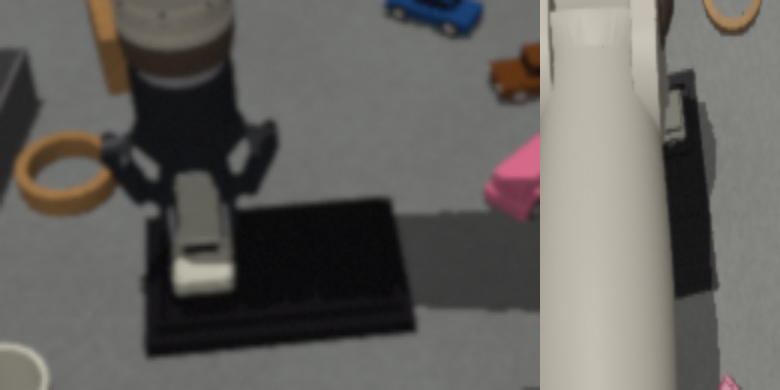

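The van hangs over the left (far) bay, at crop (200,240). Lowering with a small correction.

arm_command --dp '[[0.001,0.0005,-0.012],[0,0,-0.012],[0,0,-0.006],[0,0,-0.004],[0,0,-0.003],[0,0,0],[0,0,0],[0,0,0]]' --rotation '[[0,0,0],[0,0,0],[0,0,0],[0,0,0],[0,0,0],[0,0,0],[0,0,0],[0,0,0]]' --grip '[1,1,1,1,1,1,0,-0.1]'

```text
t: 15.78
position: [0.6102, 0.0372, 0.2048]
tool_rot: [-2.421, 2.001, -0.0]
force: [0.3, -0.2, 0.1]
finger_gap: 0.0468
gripper_force: 0.0
```

arm_command --dp '[[0,0,0],[0,0,0.02],[0,0,0.04],[0,0,0.04],[0,0,0.04]]' --rotation '[[0,0,0],[0,0,0],[0,0,0],[0,0,0],[0,0,0]]' --grip '[-0.15,-0.2,-0.2,-0.2,-0.2]'

```text
t: 16.4
position: [0.6098, 0.0371, 0.3477]
tool_rot: [-2.421, 2.001, -0.002]
force: [0.3, 0.7, -0.3]
finger_gap: 0.0512
gripper_force: 0.0
```

```bash
python3 - <<'E'
from h import *
st()
E
```

```text
t 16.4 p [0.6098 0.0371 0.3477] yaw -79.15 z [ 0.002  0.    -1.   ] j [ 0.06  0.22  0.21  1.56  0.   -1.7 ] F [ 0.3  0.7 -0.3] gap 0.0512 0.0
```

arm_command --dp '[[-0.0133,-0.0282,0],[-0.0133,-0.0282,0],[-0.0133,-0.0282,0],[-0.0133,-0.0282,0],[-0.0133,-0.0282,0],[-0.0133,-0.0282,0],[-0.0133,-0.0282,0]]' --rotation '[[0,0,-0.1566],[0,0,-0.1566],[0,0,-0.1566],[0,0,-0.1566],[0,0,-0.1566],[0,0,-0.1566],[0,0,-0.1566]]' --grip '[-0.4,-0.4,-0.4,-0.4,-0.4,-0.4,-0.4]'

```text
t: 17.27
position: [0.5164, -0.1611, 0.3464]
tool_rot: [-1.016, 2.971, -0.002]
force: [1.1, -0.4, 0.2]
finger_gap: 0.0601
gripper_force: 0.0
```

```bash
python3 - <<'E'
from h import *
st(); c=read_camera("top"); H,S,V=hsvof(c)
blob(c,(H>95)&(H<130)&(S>120),(335,190,440,290),.024,"blue")
blob(c,V>130,(215,140,265,172),.03,"van?")
blob(c,V<80,(195,130,280,235),.016,"tray@16")
s=read_camera("side");H,S,V=hsvof(s);print(cv2.boundingRect(((V>110)[220:275,195:290]).astype(np.uint8)))
cv2.imwrite("pics/t2.png",np.hstack([cv2.resize(c["img"][120:250,190:300],None,fx=3,fy=3),cv2.resize(s["img"][190:320,170:310],None,fx=3,fy=3)]))
E
```

```text
t 17.27 p [ 0.5164 -0.1611  0.3464] yaw -142.25 z [ 0.002 -0.001 -1.   ] j [-0.3   0.05  0.02  1.54 -0.   -0.96] F [ 1.1 -0.4  0.2] gap 0.0601 0.0
blue xy [ 424.1 -358.1] size [45.2 97. ] long-axis yaw -24.6 (358, 211, 27, 36)
van? xy [607.2  37.9] size [44.1 98.5] long-axis yaw -79.2 (216, 152, 36, 20)
tray@16 xy [548.2  24.2] size [141.6 216.8] long-axis yaw 10.7 (209, 143, 60, 81)
(0, 0, 95, 55)
```

View pics/t2.png

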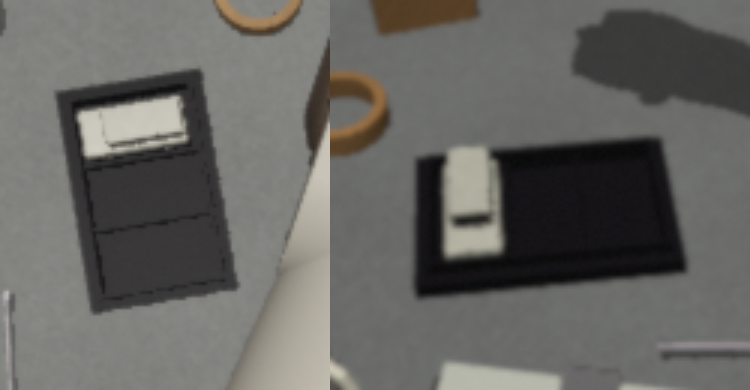

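The van stands in the far bay (crop (130,127)), and the sedan is unmoved. On to the sedan.

arm_command --dp '[[-0.0132,-0.0281,0],[-0.0132,-0.0281,0],[-0.0132,-0.0281,0],[-0.0132,-0.0281,0],[-0.0132,-0.0281,0],[-0.0132,-0.0281,0],[-0.0132,-0.0281,0],[0,0,-0.03],[0,0,-0.03],[0,0,0]]' --rotation '[[0,0,-0.1566],[0,0,-0.1566],[0,0,-0.1566],[0,0,-0.1566],[0,0,-0.1566],[0,0,-0.1566],[0,0,-0.1566],[0,0,0],[0,0,0],[0,0,0]]' --grip '[-0.4,-0.4,-0.4,-0.4,-0.4,-0.4,-0.4,-0.4,-0.4,-0.4]'

```text
t: 18.62
position: [0.4245, -0.3563, 0.2837]
tool_rot: [-0.671, -3.067, -0.002]
force: [-0.3, -0.0, 0.0]
finger_gap: 0.0599
gripper_force: 0.0
```

```bash
python3 - <<'E'
from h import *
st(); c=read_camera("side"); H,S,V=hsvof(c)
m=((H>95)&(H<130)&(S>120)).astype(np.uint8); m[:,:230]=0;m[:,350:]=0;m[:140]=0;m[200:]=0
print("blue side",cv2.boundingRect(m))
E
```

```text
t 18.62 p [ 0.4245 -0.3563  0.2837] yaw 155.33 z [-0.002  0.002 -1.   ] j [-0.7   0.09 -0.06  1.43  0.   -0.27] F [-0.3 -0.   0. ] gap 0.0599 0.0
blue side (279, 163, 32, 18)
```

arm_command --dp '[[0,-0.001,-0.03],[0,0,-0.03],[0,0,-0.02],[0,0,-0.006],[0,0,0],[0,0,0],[0,0,0],[0,0,0],[0,0,0],[0,0,0]]' --rotation '[[0,0,0],[0,0,0],[0,0,0],[0,0,0],[0,0,0],[0,0,0],[0,0,0],[0,0,0],[0,0,0],[0,0,0]]' --grip '[-0.4,-0.4,-0.4,-0.4,-0.4,1,1,1,1,1]'

```text
t: 19.92
position: [0.425, -0.3583, 0.2003]
tool_rot: [0.673, 3.066, -0.002]
force: [-0.5, -0.2, 6.2]
finger_gap: 0.0328
gripper_force: 61.5
```

arm_command --dp '[[0,0,0.02],[0,0,0.03],[0,0,0.03],[0,0,0.02],[0,0,0]]' --rotation '[[0,0,0],[0,0,0],[0,0,0],[0,0,0],[0,0,0]]' --grip '[1,1,1,1,1]'

```text
t: 20.55
position: [0.4249, -0.3582, 0.3004]
tool_rot: [0.673, 3.066, -0.002]
force: [0.7, -0.0, -1.7]
finger_gap: 0.0324
gripper_force: 60.5
```

```bash
python3 - <<'E'
from h import *
st(); c=read_camera("side"); H,S,V=hsvof(c)
m=((H>95)&(H<130)&(S>120)).astype(np.uint8); m[:,:230]=0;m[:,350:]=0;m[:80]=0;m[200:]=0
print("blue side",cv2.boundingRect(m))
E
```

```text
t 20.55 p [ 0.4249 -0.3582  0.3004] yaw 155.24 z [ 0.002 -0.002 -1.   ] j [-0.7   0.08 -0.03  1.46  0.   -0.27] F [ 0.7 -0.  -1.7] gap 0.0324 60.5
blue side (271, 92, 41, 62)
```

arm_command --dp '[[0.0063,0.0371,0],[0.0063,0.0371,0],[0.0063,0.0371,0],[0.0063,0.0371,0],[0.0063,0.0371,0],[0.0063,0.0371,0],[0.0063,0.0371,0],[0.0063,0.0371,0],[0.0063,0.0371,0],[0.0063,0.0371,0]]' --rotation '[[0,0,-0.0949],[0,0,-0.0949],[0,0,-0.0949],[0,0,-0.0949],[0,0,-0.0949],[0,0,-0.0949],[0,0,-0.0949],[0,0,-0.0949],[0,0,-0.0949],[0,0,-0.0949]]' --grip '[1,1,1,1,1,1,1,1,1,1]'

```text
t: 21.85
position: [0.4874, 0.0143, 0.2973]
tool_rot: [-2.004, -2.418, 0.002]
force: [-0.1, -1.3, -0.7]
finger_gap: 0.0326
gripper_force: 60.5
```

arm_command --dp '[[0,0,0],[0,0,-0.03],[0,0,-0.03],[0,0,0],[0,0,0]]' --rotation '[[0,0,0],[0,0,0],[0,0,0],[0,0,0],[0,0,0]]' --grip '[1,1,1,1,1]'

```text
t: 22.48
position: [0.4877, 0.0127, 0.2393]
tool_rot: [2.001, 2.421, 0.0]
force: [0.9, 0.4, -0.3]
finger_gap: 0.033
gripper_force: 60.5
```

```bash
python3 - <<'E'
from h import *
st(); s=read_camera("side")
cv2.imwrite("pics/s5.png",cv2.resize(s["img"][190:320,170:310],None,fx=3,fy=3))
E
```

```text
t 22.48 p [0.4877 0.0127 0.2393] yaw 100.85 z [ 0. -0. -1.] j [ 0.03 -0.06 -0.29  1.34 -0.    1.41] F [ 0.9  0.4 -0.3] gap 0.033 60.5
```

View pics/s5.png

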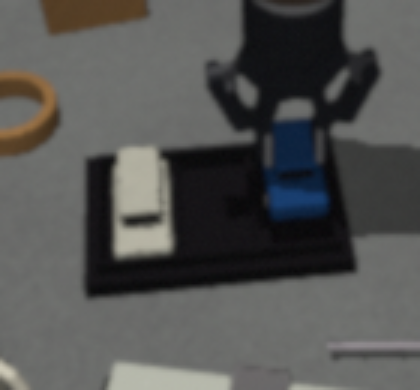

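The sedan hangs over the near bay (crop (297,175)) and the van is in place. Lowering.

arm_command --dp '[[0,0,-0.012],[0,0,-0.01],[0,0,-0.006],[0,0,-0.004],[0,0,-0.0015],[0,0,0],[0,0,0],[0,0,0]]' --rotation '[[0,0,0],[0,0,0],[0,0,0],[0,0,0],[0,0,0],[0,0,0],[0,0,0],[0,0,0]]' --grip '[1,1,1,1,1,1,0,-0.1]'

```text
t: 23.52
position: [0.4877, 0.013, 0.2052]
tool_rot: [2.001, 2.422, 0.0]
force: [0.3, -0.0, 0.4]
finger_gap: 0.047
gripper_force: 0.0
```

arm_command --dp '[[0,0,0],[0,0,0.02],[0,0,0.04],[0,0,0.04],[0,0,0.04],[0.001,0.04,0],[0.001,0.04,0],[0.001,0.04,0],[0.001,0.04,0],[0.001,0.04,0]]' --rotation '[[0,0,0],[0,0,0],[0,0,0],[0,0,0],[0,0,0],[0,0,0.163],[0,0,0.163],[0,0,0.163],[0,0,0.163],[0,0,0.163]]' --grip '[-0.15,-0.2,-0.2,-0.2,-0.2,0.1,0.1,0.1,0.1,0.1]'

```text
t: 24.78
position: [0.4925, 0.2144, 0.3451]
tool_rot: [0.869, 3.019, 0.0]
force: [0.6, -0.3, 0.1]
finger_gap: 0.0386
gripper_force: 0.0
```

arm_command --dp '[[0.002,0.034,0],[0.002,0.034,0],[0.002,0,0],[0,0,0],[0,0,0]]' --rotation '[[0,0,0.163],[0,0,0.163],[0,0,0.163],[0,0,0],[0,0,0]]' --grip '[0.1,0.1,0.1,0.1,0.1]'

```text
t: 25.4
position: [0.4986, 0.2808, 0.3451]
tool_rot: [-0.127, -3.139, 0.0]
force: [0.1, 0.2, -0.7]
finger_gap: 0.0383
gripper_force: 0.0
```

```bash
python3 - <<'E'
from h import *
st(); c=read_camera("top"); H,S,V=hsvof(c)
blob(c,(H>95)&(H<130)&(S>120),(195,130,280,235),.03,"blue")
blob(c,V>130,(215,140,265,172),.03,"van")
s=read_camera("side")
cv2.imwrite("pics/s6.png",np.hstack([cv2.resize(c["img"][120:250,100:290],None,fx=2,fy=2),cv2.resize(s["img"][190:320,150:330],None,fx=2,fy=2)]))
E
```

```text
t 25.4 p [0.4986 0.2808 0.3451] yaw 175.35 z [-0. -0. -1.] j [ 0.51  0.13  0.1   1.55 -0.    0.59] F [ 0.1  0.2 -0.7] gap 0.0383 0.0
blue xy [485.1  11.3] size [45.8 98.9] long-axis yaw -79.0 (224, 195, 37, 21)
van xy [607.4  37.7] size [44.5 98.8] long-axis yaw -79.2 (216, 152, 37, 20)
```

View pics/s6.png

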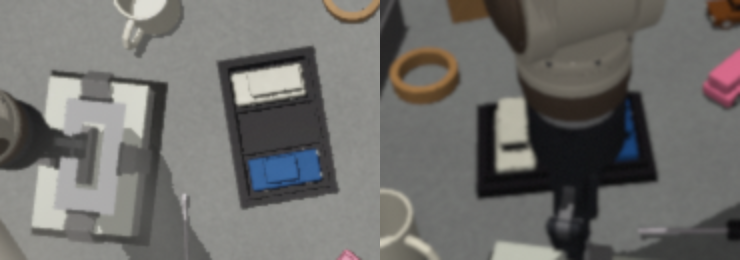

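Both cars sit in their bays (van crop (272,83), sedan (285,170)), and the cover is on the mat under the gripper. Fetching it with the same grasp.

arm_command --dp '[[0.0005,0,-0.03],[0,0,-0.03],[0,0,-0.03],[0,0,-0.02],[0,0,-0.01],[0,0,0],[0,0,0],[0,0,0],[0,0,0],[0,0,0]]' --rotation '[[0,0,0],[0,0,0],[0,0,0],[0,0,0],[0,0,0],[0,0,0],[0,0,0],[0,0,0],[0,0,0],[0,0,0]]' --grip '[0.1,0.1,0.1,0.1,0.1,0.1,1,1,1,1]'

```text
t: 26.75
position: [0.4994, 0.2812, 0.2265]
tool_rot: [0.121, 3.138, 0.001]
force: [0.5, -1.0, 6.1]
finger_gap: 0.0146
gripper_force: 60.4
```

```bash
python3 -c "
from h import *; st()"
```

```text
t 26.75 p [0.4994 0.2812 0.2265] yaw 175.57 z [ 0.002  0.001 -1.   ] j [ 0.51  0.15 -0.1   1.32 -0.    0.59] F [ 0.5 -1.   6.1] gap 0.0146 60.4
```

arm_command --dp '[[0,0,0.01],[0,0,0.02],[0,0,0.03],[0,0,0.03],[0,0,0.01],[0.004,-0.02,0],[0.007,-0.036,0],[0.008,-0.04,0],[0.008,-0.04,0],[0.008,-0.04,0]]' --rotation '[[0,0,0],[0,0,0],[0,0,0],[0,0,0],[0,0,0],[0,0,0.04],[0,0,0.04],[0,0,0.04],[0,0,0.04],[0,0,0.04]]' --grip '[1,1,1,1,1,1,1,1,1,1]'

```text
t: 28.0
position: [0.5341, 0.1038, 0.3241]
tool_rot: [0.195, -3.134, 0.0]
force: [1.2, 1.2, -4.2]
finger_gap: 0.0148
gripper_force: 59.3
```

arm_command --dp '[[0.008,-0.04,0],[0.007,-0.03,0],[0.001,-0.0105,0],[0,0,-0.02],[0,0,0],[0,0,0],[0,0,0]]' --rotation '[[0,0,0.04],[0,0,0.03],[0,0,0],[0,0,0],[0,0,0],[0,0,0],[0,0,0]]' --grip '[1,1,1,1,1,1,1]'

```text
t: 28.88
position: [0.5502, 0.0249, 0.3059]
tool_rot: [-0.303, 3.126, -0.0]
force: [0.1, 0.2, -4.3]
finger_gap: 0.0145
gripper_force: 59.3
```

```bash
python3 - <<'E'
from h import *
st()
c=read_camera("side"); cv2.imwrite("pics/s7.png",cv2.resize(c["img"][180:320,140:340],None,fx=3,fy=3))
E
```

```text
t 28.88 p [0.5502 0.0249 0.3059] yaw -168.92 z [ 0.001  0.    -1.   ] j [ 0.05  0.07 -0.03  1.47  0.   -0.15] F [ 0.1  0.2 -4.3] gap 0.0145 59.3
```

View pics/s7.png

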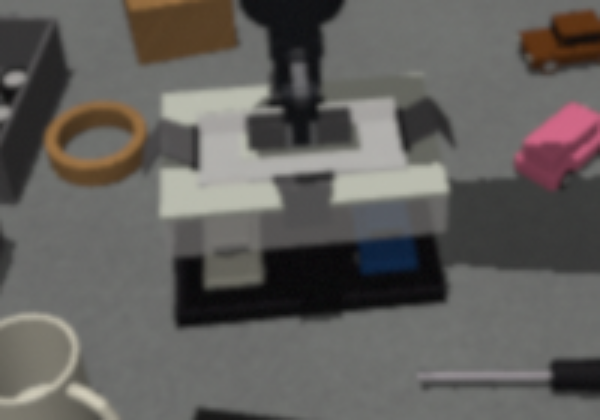

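The cover hangs squarely over the tray, both cars seen through it at (235,250) and (388,235). Lowering slowly.

arm_command --dp '[[0,0,-0.02],[0,0,-0.015],[0,0,-0.01],[0,0,-0.006],[0,0,-0.005],[0,0,-0.004],[0,0,-0.003],[0,0,0]]' --rotation '[[0,0,0],[0,0,0],[0,0,0],[0,0,0],[0,0,0],[0,0,0],[0,0,0],[0,0,0]]' --grip '[1,1,1,1,1,1,1,1]'

```text
t: 29.92
position: [0.5501, 0.0246, 0.2421]
tool_rot: [0.302, -3.127, -0.0]
force: [-0.1, -0.2, -3.2]
finger_gap: 0.0145
gripper_force: 59.4
```

arm_command --dp '[[0,0,-0.002],[0,0,-0.001],[0,0,0]]' --rotation '[[0,0,0],[0,0,0],[0,0,0]]' --grip '[1,1,1]'

```text
t: 30.3
position: [0.5501, 0.0246, 0.2395]
tool_rot: [-0.302, 3.127, -0.0]
force: [-0.9, -0.4, 0.5]
finger_gap: 0.0148
gripper_force: 59.8
```

```bash
python3 - <<'E'
from h import *
st()
E
```

```text
t 30.3 p [0.5501 0.0246 0.2395] yaw -168.95 z [ 0. -0. -1.] j [ 0.04  0.09 -0.14  1.34 -0.   -0.15] F [-0.9 -0.4  0.5] gap 0.0148 59.8
```

arm_command --dp '[[0,0,-0.001],[0,0,0],[0,0,0],[0,0,0],[0,0,0.03],[0,0,0.026],[0.032,0.006,0],[0.032,0.006,0],[0.03,0.0065,0],[0,0,0]]' --rotation '[[0,0,0],[0,0,0],[0,0,0],[0,0,0],[0,0,0],[0,0,0],[0,0,0],[0,0,0],[0,0,0],[0,0,0]]' --grip '[1,0.1,0.1,0.1,0.1,0.1,1,1,1,1]'

```text
t: 31.55
position: [0.6454, 0.0434, 0.293]
tool_rot: [0.303, -3.126, -0.0]
force: [0.1, 0.0, -0.2]
finger_gap: 0.0001
gripper_force: 0.0
```

```bash
python3 - <<'E'
from h import *
st(); c=read_camera("top"); H,S,V=hsvof(c); blob(c,V>175,(200,135,275,230),.06,"cover")
s=read_camera("side"); cv2.imwrite("pics/s8.png",cv2.resize(s["img"][180:320,140:340],None,fx=3,fy=3))
E
```

```text
t 31.55 p [0.6454 0.0434 0.293 ] yaw -168.93 z [-0.001 -0.    -1.   ] j [ 0.07  0.31  0.22  1.48  0.   -0.13] F [ 0.1  0.  -0.2] gap 0.0001 0.0
cover xy [544.6  95.4] size [ 63.1 262.1] long-axis yaw 1.7 (200, 135, 24, 95)
```

View pics/s8.png

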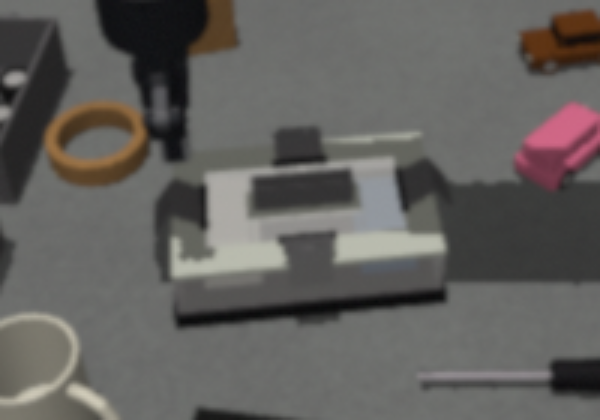

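The cover is seated on the tray, all four tabs up, closed fingers above the left tab (tab0) at (175,150). Pressing tab0.

arm_command --dp '[[0,0,-0.02],[0,0,-0.012],[0,0,-0.008],[0,0,-0.008],[0,0,-0.005],[0,0,-0.0025],[0,0,0]]' --rotation '[[0,0,0],[0,0,0],[0,0,0],[0,0,0],[0,0,0],[0,0,0],[0,0,0]]' --grip '[1,1,1,1,1,1,1]'

```text
t: 32.52
position: [0.6444, 0.0431, 0.2395]
tool_rot: [-0.302, 3.125, -0.0]
force: [2.0, 0.0, 4.8]
finger_gap: -0.0003
gripper_force: 2.0
```

```bash
python3 -c "
from h import *; st()"
```

```text
t 32.52 p [0.6444 0.0431 0.2395] yaw -168.95 z [ 0.002  0.    -1.   ] j [ 0.07  0.31  0.12  1.38  0.   -0.13] F [2.  0.  4.8] gap -0.0003 2.0
```

arm_command --dp '[[0,0,-0.001],[0,0,-0.001],[0,0,0]]' --rotation '[[0,0,0],[0,0,0],[0,0,0]]' --grip '[1,1,1]'

```text
t: 32.9
position: [0.6444, 0.0431, 0.2379]
tool_rot: [-0.302, 3.125, -0.0]
force: [2.1, 0.9, 9.0]
finger_gap: -0.0003
gripper_force: 4.3
```

arm_command --dp '[[0,0,-0.001],[0,0,0],[0,0,0]]' --rotation '[[0,0,0],[0,0,0],[0,0,0]]' --grip '[1,1,1]'

```text
t: 33.28
position: [0.6443, 0.0431, 0.2378]
tool_rot: [-0.302, 3.124, -0.0]
force: [-0.3, -0.1, 14.6]
finger_gap: -0.0004
gripper_force: 7.1
```

Bottomed out at TCP 0.2378, as predicted. Next tab1.

arm_command --dp '[[0,0,0.025],[0,0,0.025],[-0.036,0.014,0],[-0.036,0.014,0],[-0.035,0.013,0],[0,0,0],[0,0,-0.015],[0,0,-0.012],[0,0,-0.01],[0,0,-0.008]]' --rotation '[[0,0,0],[0,0,0],[0,0,0],[0,0,0],[0,0,0],[0,0,0],[0,0,0],[0,0,0],[0,0,0],[0,0,0]]' --grip '[1,1,1,1,1,1,1,1,1,1]'

```text
t: 34.52
position: [0.5374, 0.084, 0.2401]
tool_rot: [0.302, -3.127, -0.001]
force: [-2.4, 1.6, 5.8]
finger_gap: -0.0
gripper_force: 2.7
```

arm_command --dp '[[0,0,-0.004],[0,0,-0.001],[0,0,0],[0,0,0]]' --rotation '[[0,0,0],[0,0,0],[0,0,0],[0,0,0]]' --grip '[1,1,1,1]'

```text
t: 35.02
position: [0.5372, 0.0841, 0.2377]
tool_rot: [-0.302, 3.125, 0.001]
force: [-6.7, 1.2, 18.2]
finger_gap: 0.0002
gripper_force: 9.3
```

arm_command --dp '[[0,0,0.025],[0,0,0.025],[-0.028,-0.026,0],[-0.028,-0.026,0],[-0.0275,-0.026,0],[0,0,0],[0,0,-0.015],[0,0,-0.012],[0,0,-0.01],[0,0,-0.008]]' --rotation '[[0,0,0],[0,0,0],[0,0,0],[0,0,0],[0,0,0],[0,0,0],[0,0,0],[0,0,0],[0,0,0],[0,0,0]]' --grip '[1,1,1,1,1,1,1,1,1,1]'

```text
t: 36.28
position: [0.4534, 0.0064, 0.2397]
tool_rot: [0.303, -3.125, 0.0]
force: [-3.3, -1.0, 5.5]
finger_gap: 0.0002
gripper_force: 2.7
```

arm_command --dp '[[0,0,-0.004],[0,0,-0.001],[0,0,0],[0,0,0]]' --rotation '[[0,0,0],[0,0,0],[0,0,0],[0,0,0]]' --grip '[1,1,1,1]'

```text
t: 36.78
position: [0.4532, 0.0063, 0.2375]
tool_rot: [0.303, -3.126, 0.0]
force: [-14.2, 0.2, 26.4]
finger_gap: -0.0001
gripper_force: 13.4
```

arm_command --dp '[[0,0,0.025],[0,0,0.025],[0.036,-0.014,0],[0.036,-0.014,0],[0.0355,-0.013,0],[0,0,0],[0,0,-0.015],[0,0,-0.012],[0,0,-0.01],[0,0,-0.007]]' --rotation '[[0,0,0],[0,0,0],[0,0,0],[0,0,0],[0,0,0],[0,0,0],[0,0,0],[0,0,0],[0,0,0],[0,0,0]]' --grip '[1,1,1,1,1,1,1,1,1,1]'

```text
t: 38.02
position: [0.5608, -0.035, 0.2417]
tool_rot: [-0.302, 3.126, -0.001]
force: [0.2, -3.9, 5.8]
finger_gap: 0.0001
gripper_force: 2.6
```

arm_command --dp '[[0,0,-0.004],[0,0,-0.001],[0,0,0],[0,0,0]]' --rotation '[[0,0,0],[0,0,0],[0,0,0],[0,0,0]]' --grip '[1,1,1,1]'

```text
t: 38.52
position: [0.561, -0.0351, 0.2378]
tool_rot: [-0.302, 3.126, -0.001]
force: [-2.9, -2.3, 8.3]
finger_gap: -0.0001
gripper_force: 4.5
```

arm_command --dp '[[0,0,0.03],[0,0,0.05],[0,-0.05,0.04],[0,-0.05,0],[0,-0.05,0],[0,-0.05,0],[-0.02,-0.05,0],[0,0,0],[0,0,0]]' --rotation '[[0,0,0],[0,0,0],[0,0,0],[0,0,0],[0,0,0],[0,0,0],[0,0,0],[0,0,0],[0,0,0]]' --grip '[1,1,1,1,1,1,1,1,1]'

```text
t: 39.65
position: [0.541, -0.2836, 0.3555]
tool_rot: [-0.302, 3.127, 0.001]
force: [0.2, 0.1, 0.2]
finger_gap: -0.0001
gripper_force: 0.0
```

```bash
python3 - <<'E'
from h import *
st(); c=read_camera("top"); H,S,V=hsvof(c); blob(c,V>175,(200,135,275,230),.06,"cover")
blob(c,(V>130)&(V<165),(231,162,244,200),.086,"handle")
s=read_camera("side"); cv2.imwrite("pics/s9.png",np.hstack([cv2.resize(s["img"][190:310,170:330],None,fx=2.8,fy=2.8),cv2.resize(c["img"][125:245,190:285],None,fx=2.8,fy=2.8)]))
E
```

```text
t 39.65 p [ 0.541  -0.2836  0.3555] yaw -168.98 z [-0.     0.001 -1.   ] j [-0.48  0.22  0.23  1.58  0.   -0.68] F [0.2 0.1 0.2] gap -0.0001 0.0
cover xy [549.3  26.1] size [136.9 211.2] long-axis yaw 10.9 (207, 140, 61, 83)
handle xy [549.1  26.7] size [17.1 79. ] long-axis yaw 8.7 (231, 165, 10, 30)
```

View pics/s9.png

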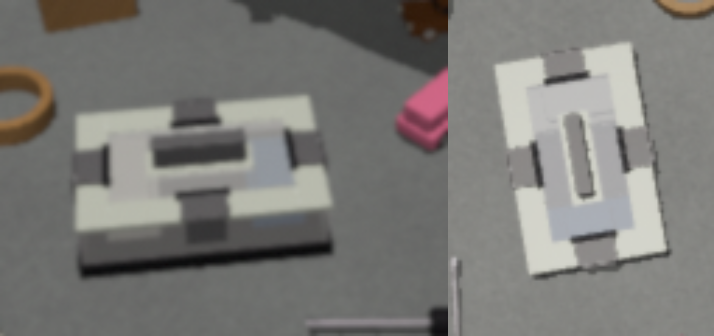

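The cover is seated level at (549,26) mm. All four tabs lie flat, both cars are under the cover, and the arm is clear.

```bash
python3 -c "
from h import *; print(hand_in())"
```

```text
the job is handed in; nothing more can be done
None
```

The job is handed in, with no verdict returned: the van and sedan (the only cars meant that were on the bench) are in the case, the cover is back on the tray, all four tabs were pressed flat, and no bystander was handled.

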